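# Clamp a circuit-board carrier square under a twin-screw bar

## Task

Slide the circuit-board carrier back until it is fully home against the rear fence of the clamp, then clamp it there: turn the two black wing knobs clockwise alternately, a sixth of a turn or so at a time, so that the bar comes down square and its ends never differ by more than 3.5 mm in height. Tighten by feel until each rubber pad presses on the carrier with about 25 N, never above 50 N, then let go and leave the things around it alone.

Things in the scene. Friction and masses are not known exactly. Their poses are not given: they have to be found in the camera images.
- carrier_front (a point): Middle of the front (robot-side) edge of the carrier, half-way up. The carrier is a loose black plate 75 (its x) x 216 (y) x 10 mm (z), 0.35 kg, with a green board on top. It lies on two dark rails and slides along its own +x, away from the robot, between side guides (1.5 mm play). It starts 22 to 36 mm short of the fence. Before this edge it is open down to 18 mm below the carrier. Push here.
- carrier_center (a point): Centre of the same carrier, half-way up (5 mm over its underside); 37.5 mm behind carrier_front. Axes as above. Sliding it takes about 2 to 10 N, and it may stick on the way.
- carrier: The same carrier; origin at the centre of its underside.
- home (a point): Fixed point where carrier_center lies when the carrier is fully home, touching the rear fence (height nominal, 5 mm over the rail tops). Its x axis is the sliding direction (to the rear), y to the left along the bar, z up.
- knob_left_grip (a point): Grip point of the left (+y) knob, on its vertical axis: a 40 mm disc with an upright wing 40 x 14 mm seen from above, 36 mm high; this point is 22 mm over the disc and 14 mm under the wing's top. The point's x axis runs along the wing (pinch across y, 14 mm thick) and turns with it. It keeps its height. It is 57.5 mm beyond home along home's x, 90 mm left. Nothing nearby is higher.
- knob_right_grip (a point): The same for the right (-y) knob, 180 mm from the left one.
- knob_left (a joint): Angle of the left knob, rad, from 0; grows clockwise seen from above, lowering that end of the bar by 3 mm per rad. Friction 0.12 N m; it stays put when released up to 40 N on the pad. Each 10 N on that pad adds 0.03 N m that tries to unwind the knob: felt as a change from the free-winding moment. Once stopped, friction alone may read up to 0.12 N m either way; read soon after small, equal steps.
- knob_right (a joint): The same for the right knob and the right end of the bar.
- bar_left (a point): Point on top of the left end of the clamp bar, over the left pad: 22 mm above the pad's lower face. The bar is square when this and bar_right are at one height; its own z axis then points straight up.
- bar_right (a point): The same over the right pad, 180 mm from bar_left.
- pad_left: Rubber pad under the left end of the bar, round-nosed, 18 mm diameter; origin at its lowest point, 30 mm ahead (robot side) of the left screw. It starts about 3 to 5 mm over the carrier, differing from run to run. Once it touches it is stiff, 10 to 15 N per mm, too stiff to set from measured heights: feel the knob's torque. Tightening one end to 25 N takes about 11 N off the other.
- pad_right: The same under the right end of the bar.
- reel: Bystander: flanged steel wire reel, 56 mm diameter, 35 mm high, standing; origin under its centre. Leave alone.
- flux_jar: Bystander: amber glass jar, 44 mm diameter, 60 mm high; origin under its centre. Leave alone.
- parts_tray: Bystander: grey divided tray 120 x 90 x 30 mm; origin under its centre. Leave alone.
Mind the look-alikes: they are no part of the job. Of the things shaped like the carrier, the black one is meant.

How it is judged:
On the way, in this order (a step that is already met when the one before it is completed fails the run):
1. the carrier is fully home against the rear fence (x of carrier_center in the frame of home between -0.004 and 0.004 m), for 0.2 s.
2. both pads touch the carrier (contact force between each of pad_left, pad_right and carrier above 2 N), for 0.1 s.
At the end, for the whole second after the job is handed in: The carrier is home against the fence (within 4 mm along the slide) and at rest, each pad presses on it with 10 to 38 N, and the bar is square within 0.02 rad (all of step 1 and contact force between pad_left and carrier between 10 and 38 N and contact force between pad_right and carrier between 10 and 38 N and angle between bar_left's own z axis and vertical below 0.02 rad and linear speed of carrier below 0.005 m/s); the robot touches nothing.
It fails at once if the bar goes out of square by more than 0.0222 rad (4 mm between the screws) (angle between bar_left's own z axis and vertical above 0.0222 rad).
It fails at once if a pad presses on the carrier with more than 50 N (contact force between any of pad_left, pad_right and carrier above 50 N).
It fails at once if a bystander is moved by more than 15 mm (distance of any of reel, flux_jar, parts_tray from where it was at the start of the episode above 0.015 m).
It also fails if it takes over 72 s, if anything falls off the work surface, if the arm or the gripper's body presses on something with over 40 N, if the wrist force passes 120 N, or if a joint passes its speed limit or range.

## Robot

A 6-joint arm with a two-finger parallel gripper is mounted at the origin on the work surface. World frame = base frame: x ahead of the robot, y to its left, z up, the work surface at z = 0. Lengths are in m, angles in rad, forces in N, time in s.
With the tool pointing down it reaches from about 0.25 to 0.85 m from the base axis. Payload 12.5 kg.
Tool frame: the origin (TCP) lies on the mounting face of the last link; the fingertips stand 186 mm ahead of it and the grasp point (between the pads) lies 167 mm ahead of it; z points along the fingers, y is the direction in which the jaws open and shut (so a half turn about z gives the same grasp; the last joint's range is limited). The gripper opens to 93 mm and grips with 3 to 60 N. Pads are 15 mm wide; open, the fingers measure 128 mm over their backs; the gripper's body (75 mm by 188 mm) begins 65 mm behind the grasp point.
Start: joints at [-1.231, 0.351, 1.652, -0, 1.139, -0.085], TCP at [0.227, -0.501, 0.405] pointing down, gripper open.
Joint ranges: [-2.75, 2.75], [-0.79, 2.1], [0.01, 2.65], [-1.57, 4.71], [0.07, 3.14], [-2.87, 2.87]. Speed limits (rad/s): [2.22, 2.22, 2.79, 3.14, 3.14, 3.14].

## Interface

Orientations are given as a unit quaternion [x, y, z, w].
In Python, from plant import telemetry, viewer, robot gives the robot as it stands. The module is installed in compiled form; this text tells all that it offers.
- The arm moves only by the shell command python3 -m jog 'ROWS' [FORCE]. ROWS is JSON, a list of rows, each a list of 3 entries, a list of its own where there are three numbers: the turn, a rotation vector about the tool's x, y, z in rad, then the shift along the tool's x, y, z in mm, then the gripper command: -1 is shut, 1 is fully open, values between are in proportion. In form: [[[rx, ry, rz], [x, y, z], claw], ...]. A call has 1 to 12 rows; each row is the pose to reach, as a shift and turn from the pose commanded when the call began, along the tool's axes at that moment; what a row does not reach only later rows make up. A row lasts 1/10 s, in which the tool goes at most 50 mm and 8.59 degrees, less where a joint would pass 70% of its speed; a pose out of reach is approached as far as the arm can. A call with a gripper value outside its range is refused whole. The fingers move at their own pace and stop on an object; FORCE is the grip in N (left out, the last holds). Time passes only in rows, so rows that repeat a pose let the fingers close. It gives the time, the measured TCP pose, the force and the opening at its end, in the units of the state.
- telemetry.sense(): the state, without advancing time (a new reading comes with each control period).
- viewer.grab_frame(name): name is "scene" or "side" or "wrist"; returns the picture (420x560x3 uint8, blue, green, red); there is no depth.
- viewer.camera_model(name): a dict with "fx", "fy", "cx", "cy" (pixels), "xyz" and "attitude" of the camera in the world. Camera axes: x right, y down, z forward; pixel columns grow to the right and rows downward; lengths in m; the calibration is good to about 2 mm. A picture is of the moment at which its call begins: read the wrist's pose just before it. camera_model takes no time and is no camera call; for the wrist camera it gives the pose at the moment of the call.
- robot.close_job(): hands the job in, once; it reports no verdict.
The state is a dict: "clock": time; "joints": joint angles; "qd": joint speeds; "effort": joint torques, N m; "position": TCP position; "tool_rot": TCP orientation; "wrist_force": force on the tool from outside, world axes, zero at the start; "moment": the same for the moment, N m; "opening": opening from 0.0 (shut) to 1.0 (fully open).
Only numpy, scipy, OpenCV 4.12 (cv2) and the standard library are available. Lean on these libraries where they do the work, as an engineer would, in place of code of your own. Each camera call takes 0.05 s, during which the arm holds its last target.

## Working session

There is one attempt and no reset: what is moved stays moved. The work goes in short steps, Python scripts to look and compute and a shell command to move; the robot and the scene stay as the last step left them, time stands still between calls to the robot, and variables do not carry over. Pictures are saved under pics/ and viewed, and the job is handed in when it is done.

```bash
mkdir -p pics; python3 - <<'E'
from plant import telemetry, viewer, robot
import cv2
s=telemetry.sense(); print(s)
for n in ["scene","side","wrist"]:
    print(n,viewer.camera_model(n)); cv2.imwrite(f"pics/{n}0.png",viewer.grab_frame(n))
E
```

```text
{'clock': 0.0, 'joints': array([-1.23062941e+00,  3.51220005e-01,  1.65242753e+00, -4.97132162e-06,
        1.13909197e+00, -8.46420931e-02]), 'qd': array([-0.00045363,  0.00037209,  0.00127157, -0.00051813,  0.0002822 ,
       -0.00192914]), 'effort': array([-3.69739173e-04, -4.97321570e+01, -2.85255522e+01,  6.99441042e-02,
        2.57064117e-02, -6.91099581e-05]), 'position': array([ 0.22663848, -0.50098924,  0.40420889]), 'tool_rot': array([ 9.77526464e-01,  2.10811961e-01, -7.53022212e-05, -5.68468304e-04]), 'wrist_force': array([-0.33962539, -0.1309703 , -0.22260815]), 'moment': array([ 0.00058114, -0.03147992,  0.02237687]), 'opening': 1.0005588662396339}
scene {'fx': 479.90894301566397, 'fy': 479.90894301566397, 'cx': 276.47630676776714, 'cy': 205.0226933995579, 'xyz': array([ 1.30023923, -0.59197824,  1.08646869]), 'attitude': array([ 0.83014329,  0.41170065, -0.17306742, -0.33378491])}
side {'fx': 511.8085295389449, 'fy': 511.8085295389449, 'cx': 276.2538066025242, 'cy': 208.53522874375335, 'xyz': array([-0.0424192 ,  0.78543918,  1.01191487]), 'attitude': array([-0.29247385,  0.86876997, -0.37849298,  0.12822191])}
wrist {'fx': 335.69902844491145, 'fy': 335.69902844491145, 'cx': 279.4900999581178, 'cy': 214.22728178598004, 'xyz': array([ 0.28575887, -0.4731378 ,  0.38434809]), 'attitude': array([ 0.8339754 , -0.53807031, -0.0667365 ,  0.10252612])}
```

View pics/scene0.png

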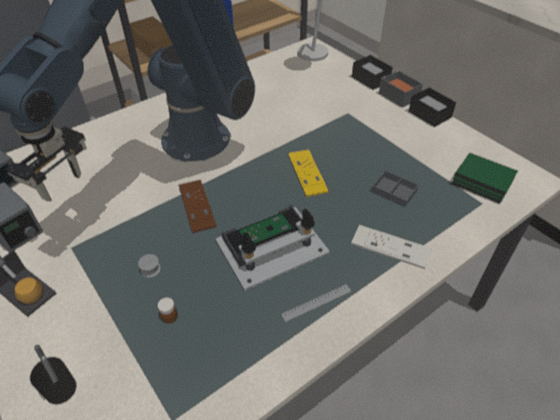

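View pics/side0.png

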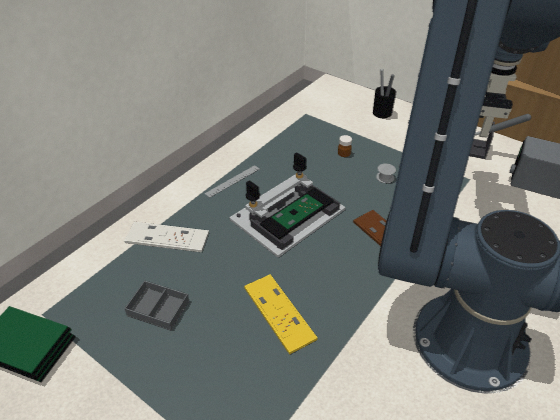

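View pics/wrist0.png

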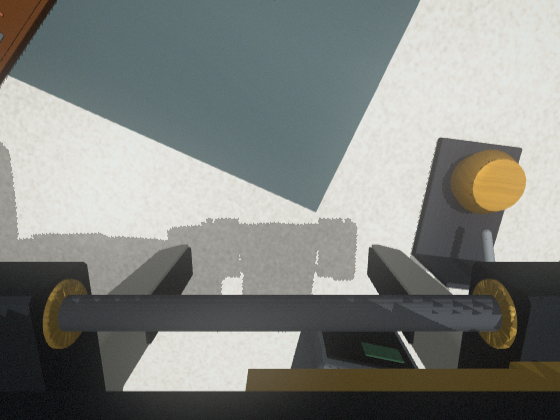

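```bash
cat > h.py <<'E'
import numpy as np, cv2
from scipy.spatial.transform import Rotation as R
from plant import telemetry, viewer
def ray(c,p):
    d=R.from_quat(c['attitude']).apply([(p[0]-c['cx'])/c['fx'],(p[1]-c['cy'])/c['fy'],1]); return np.array(c['xyz']),d/np.linalg.norm(d)
def plane(c,p,z):
    o,d=ray(c,p); return o+d*(z-o[2])/d[2]
def tri(cs,ps):
    A=np.zeros((3,3));b=np.zeros(3);L=[]
    for c,p in zip(cs,ps):
        o,d=ray(c,p);M=np.eye(3)-np.outer(d,d);A+=M;b+=M@o;L.append((o,M))
    x=np.linalg.solve(A,b); return x,[1e3*np.linalg.norm(M@(x-o)) for o,M in L]
def proj(c,X):
    q=R.from_quat(c['attitude']).inv().apply(np.array(X)-c['xyz']); return np.array([q[0]/q[2]*c['fx']+c['cx'],q[1]/q[2]*c['fy']+c['cy']])
E
python3 - <<'E'
import cv2
a=cv2.imread('pics/scene0.png')[190:300,205:345]; cv2.imwrite('pics/sc_c.png',cv2.resize(a,None,fx=5.5,fy=5.4,interpolation=cv2.INTER_CUBIC))
a=cv2.imread('pics/side0.png')[140:260,220:360]; cv2.imwrite('pics/si_c.png',cv2.resize(a,None,fx=5,fy=5,interpolation=cv2.INTER_CUBIC))
E
```

```text
(no output)
```

View pics/sc_c.png

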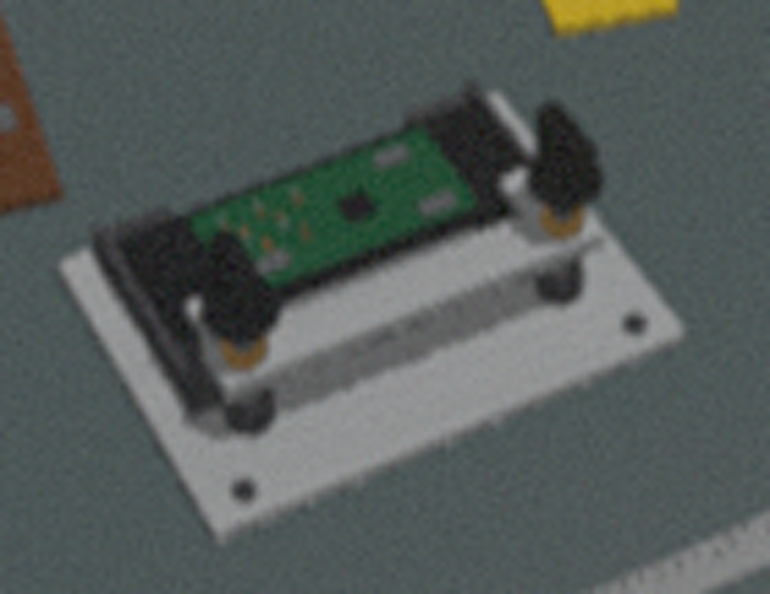

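View pics/si_c.png

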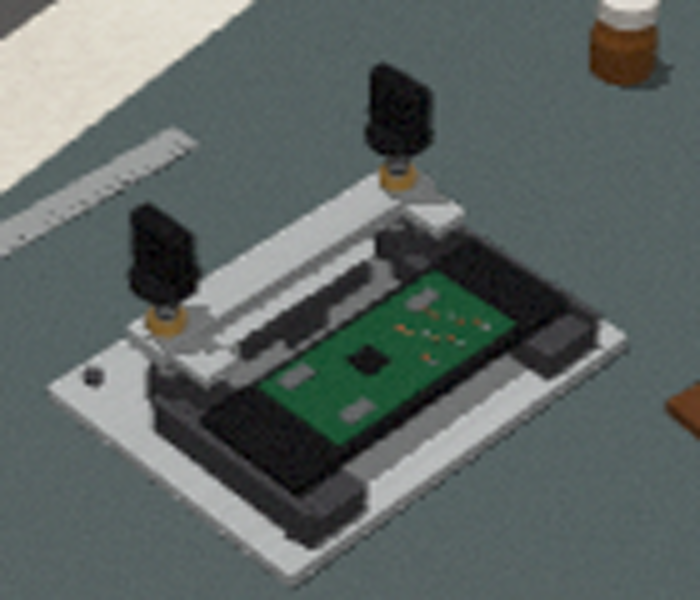

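```bash
python3 - <<'E'
from h import *
cs=viewer.camera_model('scene');cd=viewer.camera_model('side')
S=lambda u,v:(205+u/5.5,190+v/5.4)
D=lambda u,v:(220+u/5,140+v/5)
for n,a,b in [('knobL top',S(563,125),D(168,222)),('knobR top',S(232,258),D(402,80)),
 ('collarL',S(560,222),D(165,325)),('collarR',S(242,353),D(398,180))
 ]:
    print(n,tri([cs,cd],[a,b]))
for p in [(65,262),(220,540),(685,330)]: print('plate', plane(cs,S(*p),0.01))
for p in [(295,582),(628,335),(50,388)]: print('plate', plane(cd,D(*p),0.0))
for p in [(300,492),(520,322)]: print('carrier front side', plane(cd,D(*p),0.04))
E
```

```text
knobL top (array([ 6.32380278e-01, -3.91077459e-04,  1.38419261e-01]), [np.float64(0.4841809868131773), np.float64(0.48418098681312377)])
knobR top (array([ 0.60529427, -0.17808675,  0.13767484]), [np.float64(0.6733875541267091), np.float64(0.6733875541267026)])
collarL (array([0.63434998, 0.00111511, 0.06488622]), [np.float64(1.008838269984923), np.float64(1.0088382699849716)])
collarR (array([ 0.60568484, -0.17783259,  0.0647917 ]), [np.float64(0.2918794709154844), np.float64(0.291879470915513)])
plate [ 0.45908326 -0.19516282  0.01      ]
plate [ 0.65802188 -0.23092621  0.01      ]
plate [0.69570739 0.03556954 0.01      ]
plate [0.49988049 0.06254531 0.        ]
plate [ 0.46095533 -0.20810664  0.        ]
plate [0.70011093 0.0290601  0.        ]
carrier front side [0.5143328  0.03917157 0.04      ]
carrier front side [ 0.49516046 -0.14135819  0.04      ]
```

```bash
python3 -m jog '[[[0,0,0.1],[40,-30,0],-1],[[0,0,0.2],[80,-60,0],-1],[[0,0,0.3],[120,-90,0],-1],[[0,0,0.4],[160,-120,0],-1],[[0,0,0.5],[200,-150,0],-1],[[0,0,0.581],[240,-180,0],-1],[[0,0,0.581],[280,-210,0],-1],[[0,0,0.581],[320,-240,0],-1],[[0,0,0.581],[360,-265,0],-1],[[0,0,0.581],[395,-290,0],-1],[[0,0,0.581],[395,-290,0],-1],[[0,0,0.581],[395,-290,0],-1]]' 20
python3 - <<'E'
from h import *
s=telemetry.sense();print(s['clock'],s['joints'],s['position'],s['tool_rot'],s['moment'])
c=viewer.camera_model('wrist');print(c,R.from_quat(c['attitude']).apply([0,0,1]))
np.save('c1.npy',c,allow_pickle=True)
cv2.imwrite('pics/w1.png',viewer.grab_frame('wrist'))
E
```

```text
clock: 1.35
position: [0.4671, -0.0735, 0.4045]
tool_rot: [0.997, -0.077, -0.0, 0.0]
wrist_force: [-0.7, -0.5, 0.5]
opening: 0.024
1.35 [-2.54627976e-01  2.10462522e-01  1.84322636e+00 -2.18662324e-04
  1.08858531e+00  1.47037467e+00] [ 0.46711709 -0.07354913  0.40445494] [ 9.97032868e-01 -7.69761988e-02 -3.52516827e-04  3.51471191e-05] [0.0352752  0.026314   0.03991249]
{'fx': 335.69902844491145, 'fy': 335.69902844491145, 'cx': 279.4900999581178, 'cy': 214.22728178598004, 'xyz': array([ 0.53134787, -0.0834831 ,  0.38447109]), 'attitude': array([-0.64560304,  0.75375335,  0.09304906, -0.07996547])} [-0.24069399  0.03702017 -0.96989479]
```

View pics/w1.png

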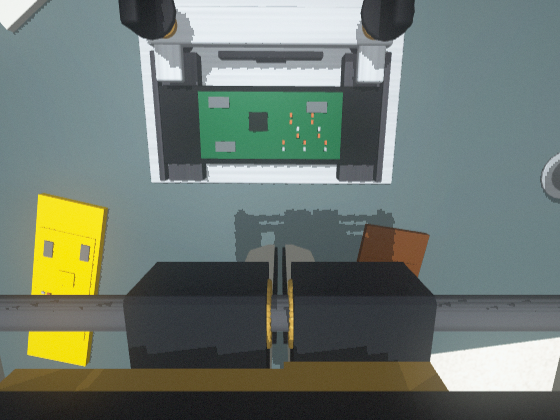

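```bash
python3 - <<'E'
import cv2
a=cv2.imread('pics/w1.png')[0:190,130:410]; cv2.imwrite('pics/w1c.png',cv2.resize(a,None,fx=2.85,fy=2.85,interpolation=cv2.INTER_CUBIC))
for n in ['w1','side0','scene0']:
    im=cv2.imread(f'pics/{n}.png'); h=cv2.cvtColor(im,cv2.COLOR_BGR2HSV)
    m=cv2.inRange(h,(45,110,40),(85,255,255))
    c,_=cv2.findContours(m,0,1)
    for k in c:
        if cv2.contourArea(k)>300: print(n,cv2.contourArea(k),cv2.approxPolyDP(cv2.convexHull(k),5,True).reshape(-1,2).tolist())
E
```

```text
w1 9277.0 [[342, 93], [339, 158], [201, 157], [199, 91]]
side0 2775.0 [[8, 307], [66, 326], [31, 372], [0, 361], [0, 316]]
side0 777.0 [[322, 204], [288, 228], [272, 217], [306, 194]]
scene0 452.5 [[290, 226], [256, 242], [240, 232], [280, 214]]
scene0 1015.0 [[458, 171], [469, 155], [516, 171], [505, 191]]
```

View pics/w1c.png

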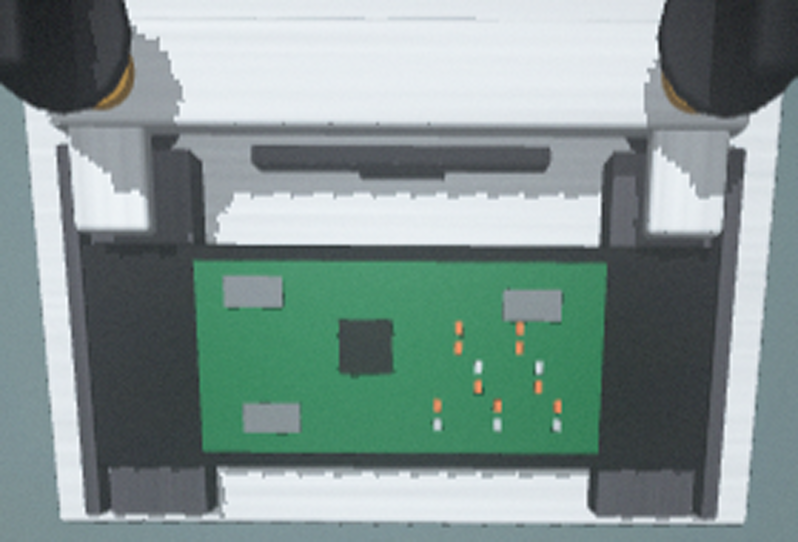

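```bash
python3 - <<'E'
from h import *
cw=np.load('c1.npy',allow_pickle=True).item();cd=viewer.camera_model('side');cs=viewer.camera_model('scene')
# board corners: w rear-left(199,91) rear-right(342,91) front-left(201.5,158) front-right(339.5,158)
W=[(198.5,91.5),(342.5,91.5),(201.5,158),(340,158)]
D=[(272,217),(306,194),(288,228),(323,204.5)]
for w,d in zip(W,D): print(tri([cw,cd],[w,d]))
for z in (.04,.045,.05): print(z,[plane(cw,p,z)[:2].round(4) for p in [(165,164),(270.4,164),(376,164)]])
# knob tops in w1?
hx=np.array([np.cos(-.156),np.sin(-.156)])
# bar front edge of pad arms etc
E
```

```text
(array([ 0.57936057, -0.01162646,  0.04109305]), [np.float64(0.4805419745703502), np.float64(0.4805419745702935)])
(array([ 0.5592387 , -0.14832523,  0.04012983]), [np.float64(1.97320763267293), np.float64(1.9732076326729877)])
(array([ 0.51716606, -0.00163569,  0.0441328 ]), [np.float64(0.934477762132469), np.float64(0.9344777621323979)])
(array([ 0.49566224, -0.13906486,  0.04129286]), [np.float64(1.219364620137997), np.float64(1.2193646201379649)])
0.04 [array([0.516 , 0.0369]), array([ 0.4995, -0.0693]), array([ 0.4829, -0.1757])]
0.045 [array([0.5162, 0.0351]), array([ 0.4999, -0.0695]), array([ 0.4836, -0.1744])]
0.05 [array([0.5164, 0.0334]), array([ 0.5004, -0.0697]), array([ 0.4843, -0.173 ])]
```

```bash
python3 -m jog '[[[0,0,0],[0,-9,45],-1],[[0,0,0],[0,-9,90],-1],[[0,0,0],[0,-9,130],-1],[[0,0,0],[0,-9,160],-1],[[0,0,0],[0,-9,185],-1],[[0,0,0],[0,-9,194],-1],[[0,0,0],[0,-9,194],-1]]'
python3 -m jog '[[[0,0,0],[6,0,0],-1],[[0,0,0],[12,0,0],-1],[[0,0,0],[18,0,0],-1],[[0,0,0],[22,0,0],-1],[[0,0,0],[25,0,0],-1],[[0,0,0],[28,0,0],-1]]'
python3 - <<'E'
from h import *
s=telemetry.sense();print(s['clock'],s['wrist_force'],s['moment'])
cv2.imwrite('pics/d2.png',cv2.resize(viewer.grab_frame('side')[120:270,200:400],None,fx=4,fy=4))
E
```

```text
clock: 2.1
position: [0.4681, -0.066, 0.2102]
tool_rot: [0.997, -0.079, -0.001, -0.0]
wrist_force: [-0.4, -0.1, 1.2]
opening: 0.006
clock: 2.7
position: [0.4955, -0.0693, 0.2106]
tool_rot: [0.997, -0.078, -0.002, -0.0]
wrist_force: [-7.1, -0.1, 6.5]
opening: 0.007
2.7 [-7.12527727 -0.13565852  6.53648516] [ 0.14194274  1.29932341 -0.01024513]
```

View pics/d2.png

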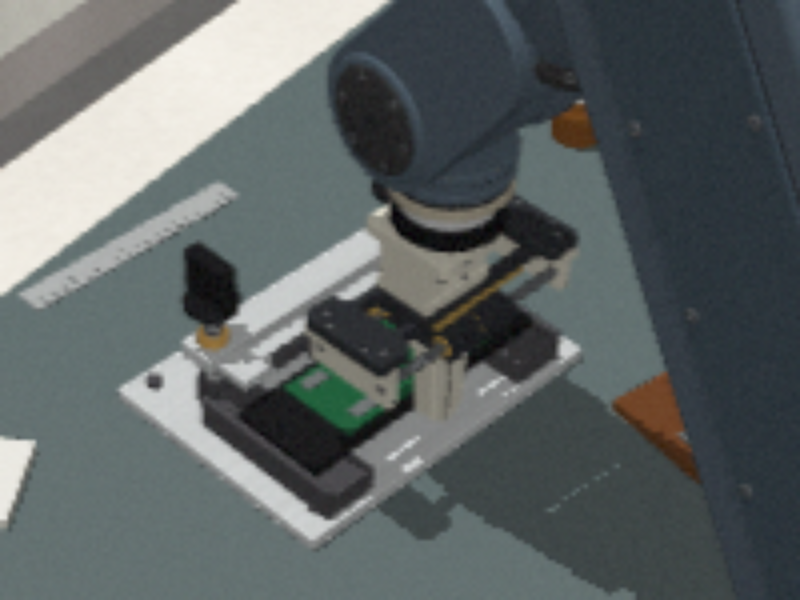

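```bash
python3 -m jog '[[[0,0,0],[3,0,0],-1],[[0,0,0],[6,0,0],-1],[[0,0,0],[9,0,0],-1],[[0,0,0],[12,0,0],-1]]'
python3 -m jog '[[[0,0,0],[2,0,0],-1],[[0,0,0],[4,0,0],-1],[[0,0,0],[6,0,0],-1]]'
python3 -m jog '[[[0,0,0],[1,0,0],-1],[[0,0,0],[2,0,0],-1]]'
python3 -m jog '[[[0,0,0],[1,0,0],-1],[[0,0,0],[2,0,0],-1]]'
```

```text
clock: 3.15
position: [0.5081, -0.0714, 0.2106]
tool_rot: [0.997, -0.078, -0.0, -0.0]
wrist_force: [-1.4, 0.0, -2.0]
opening: 0.004
clock: 3.45
position: [0.514, -0.0723, 0.2107]
tool_rot: [0.997, -0.078, -0.0, -0.0]
wrist_force: [-2.1, 0.3, -1.8]
opening: 0.007
clock: 3.65
position: [0.5159, -0.0727, 0.2107]
tool_rot: [0.997, -0.078, -0.0, -0.0]
wrist_force: [-1.8, 0.2, -0.6]
opening: 0.004
clock: 3.85
position: [0.5178, -0.0729, 0.2107]
tool_rot: [0.997, -0.078, -0.0, -0.0]
wrist_force: [-7.8, 0.6, 4.5]
opening: 0.003
```

```bash
python3 -m jog '[[[0,0,0],[0.5,0,0],-1],[[0,0,0],[1,0,0],-1]]'
python3 -m jog '[[[0,0,0],[0.5,0,0],-1],[[0,0,0],[1,0,0],-1],[[0,0,0],[1,0,0],-1]]'
```

```text
clock: 4.05
position: [0.5182, -0.073, 0.2107]
tool_rot: [0.997, -0.078, -0.002, -0.0]
wrist_force: [-10.3, 0.9, 6.7]
opening: 0.001
clock: 4.35
position: [0.5186, -0.0731, 0.2107]
tool_rot: [0.997, -0.078, -0.003, -0.0]
wrist_force: [-14.7, 0.6, 11.2]
opening: 0.008
```

```bash
python3 -m jog '[[[0,0,0],[1,0,0],-1],[[0,0,0],[2,0,0],-1],[[0,0,0],[2,0,0],-1]]'
python3 -m jog '[[[0,0,0],[-10,0,0],-1],[[0,0,0],[-40,0,0],-1],[[0,0,0],[-50,0,-30],0.2],[[0,0,0],[-50,0,-80],0.2],[[0,0,0],[-30,0,-110],0.2],[[0,0,0],[-10,0,-110],0.2],[[0,0,0],[0,0,-110],0.2],[[0,0,0],[0,0,-110],0.2]]'
python3 - <<'E'
from h import *
s=telemetry.sense();print(s['clock'],s['joints'],s['position'],s['tool_rot'],s['moment'])
c=viewer.camera_model('wrist')
np.save('c2.npy',c,allow_pickle=True)
cv2.imwrite('pics/w2.png',viewer.grab_frame('wrist'))
E
```

```text
clock: 4.65
position: [0.5195, -0.0732, 0.2107]
tool_rot: [0.997, -0.078, -0.005, -0.0]
wrist_force: [-24.9, 1.4, 21.5]
opening: 0.001
clock: 5.45
position: [0.5223, -0.0737, 0.3203]
tool_rot: [0.997, -0.078, 0.0, 0.0]
wrist_force: [-0.8, 0.4, 0.4]
opening: 0.475
5.45 [-2.28397030e-01  4.16656875e-01  1.78955340e+00  3.71027758e-05
  9.35132358e-01  1.49850256e+00] [ 0.52231668 -0.07367158  0.32025762] [ 9.96954651e-01 -7.79833832e-02  1.25836129e-04  3.96313296e-06] [ 0.03290554  0.00475908 -0.00563912]
```

View pics/w2.png

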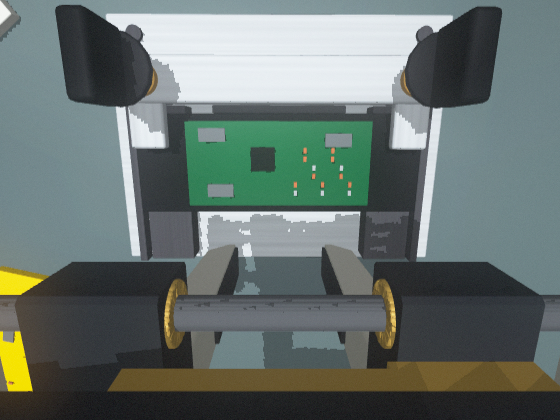

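```bash
python3 - <<'E'
from h import *
im=cv2.imread('pics/w2.png')
a=np.hstack([im[0:150,30:170],im[0:150,390:530]]); a=np.clip(a.astype(float)*2.2,0,255).astype(np.uint8)
cv2.imwrite('pics/w2c.png',cv2.resize(a,None,fx=2.8,fy=2.8,interpolation=cv2.INTER_CUBIC))
c=np.load('c2.npy',allow_pickle=True).item()
print([plane(c,p,.04).round(4) for p in [(200,211),(275,211),(360,211)]])
E
```

```text
[array([ 0.5347, -0.0115,  0.04  ]), array([ 0.5254, -0.0706,  0.04  ]), array([ 0.5149, -0.1375,  0.04  ])]
```

View pics/w2c.png

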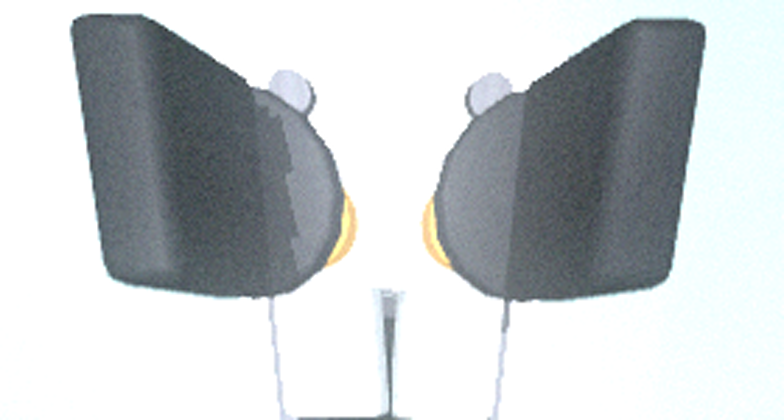

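```bash
python3 - <<'E'
from h import *
c=np.load('c2.npy',allow_pickle=True).item()
L=[(72,16),(145,16),(175,275),(107,275)];Rr=[(636,20),(706,20),(668,283),(598,283)]
z=.138
for n,q,o in (('L',L,30),('R',Rr,390-140)):
    P=[plane(c,(u/2.8+o,v/2.8),z) for u,v in q]
    ctr=np.mean(P,0);d=(P[0]+P[1]-P[2]-P[3])/2;w=P[1]-P[0]
    print(n,ctr.round(4),'yaw',np.arctan2(d[1],d[0]).round(3),np.linalg.norm(d).round(4),np.linalg.norm(w).round(4))
E
```

```text
L [0.6335 0.0011 0.138 ] yaw -0.168 0.0379 0.0112
R [ 0.6044 -0.1783  0.138 ] yaw -0.166 0.0386 0.0108
```

```bash
python3 -m jog '[[[0,0,-0.14],[0,0,-30],1],[[0,0,-0.28],[15,-15,-40],1],[[0,0,-0.42],[30,-30,-40],1],[[0,0,-0.56],[45,-45,-40],1],[[0,0,-0.70],[60,-60,-40],1],[[0,0,-0.84],[75,-75,-40],1],[[0,0,-0.98],[85,-80,-40],1],[[0,0,-1.12],[90,-85,-40],1],[[0,0,-1.26],[98,-90.5,-40],1],[[0,0,-1.40],[98,-90.5,-40],1],[[0,0,-1.54],[98,-90.5,-40],1],[[0,0,-1.6],[98,-90.5,-40],1]]'
python3 -m jog '[[[0,0,-0.14],[0,0,0],1],[[0,0,-0.28],[0,0,0],1],[[0,0,-0.42],[0,0,0],1],[[0,0,-0.56],[0,0,0],1],[[0,0,-0.70],[0,0,0],1],[[0,0,-0.84],[0,0,0],1],[[0,0,-0.98],[0,0,0],1],[[0,0,-1.12],[0,0,0],1],[[0,0,-1.26],[0,0,0],1],[[0,0,-1.40],[0,0,0],1],[[0,0,-1.542],[0,0,0],1],[[0,0,-1.542],[0,0,0],1]]'
python3 - <<'E'
from h import *
s=telemetry.sense();print(s['clock'],s['joints'],s['position'],s['tool_rot'],s['moment'],R.from_quat(s['tool_rot']).as_matrix()[:,0])
E
```

```text
clock: 6.7
position: [0.632, 0.0007, 0.3595]
tool_rot: [0.749, 0.663, -0.001, -0.001]
wrist_force: [0.1, 0.0, 0.9]
opening: 1.003
clock: 7.9
position: [0.6321, 0.0005, 0.3597]
tool_rot: [0.077, 0.997, -0.0, -0.001]
wrist_force: [-0.3, -0.2, -0.5]
opening: 1.005
7.9 [-7.27647237e-02  5.44457839e-01  1.46910589e+00 -3.49330787e-05
  1.12993564e+00 -1.48985829e+00] [6.32082217e-01 5.45843158e-04 3.59736569e-01] [ 7.67682703e-02  9.97048506e-01 -1.96852527e-05 -9.53283550e-04] [ 0.03080712 -0.10537207  0.0218426 ] [-0.98821145  0.15308342  0.00189792]
```

```bash
cat > m.py <<'E'
from h import *
s=telemetry.sense();r=R.from_quat(s['tool_rot']).as_matrix()
print(round(s['clock'],2),'q6',s['joints'][5].round(3),'pos',s['position'].round(4),'yaw',np.arctan2(r[1,0],r[0,0]).round(3),'F',s['wrist_force'].round(1),'M',s['moment'].round(3),'op',round(s['opening'],3))
E
python3 -m jog '[[[0,0,0],[-1,0,20],-0.4],[[0,0,0],[-1,0,45],-0.4],[[0,0,0],[-1,0,62],-0.4],[[0,0,0],[-1,0,67],-0.4],[[0,0,0],[-1,0,67],-0.4]]' 40
python3 m.py
python3 -m jog '[[[0,0,0],[0,0,0],-1],[[0,0,0],[0,0,0],-1],[[0,0,0],[0,0,0],-1]]' 40
python3 m.py
```

```text
clock: 8.4
position: [0.6334, 0.0004, 0.2931]
tool_rot: [0.079, 0.997, 0.0, -0.001]
wrist_force: [0.0, -0.1, 0.5]
opening: 0.62
8.4 q6 -1.485 pos [6.334e-01 4.000e-04 2.931e-01] yaw 2.983 F [ 0.  -0.1  0.5] M [ 0.047 -0.178  0.031] op 0.62
clock: 8.7
position: [0.6338, 0.0004, 0.2945]
tool_rot: [0.078, 0.997, 0.0, 0.001]
wrist_force: [0.6, -0.2, 0.8]
opening: 0.359
8.7 q6 -1.487 pos [6.338e-01 4.000e-04 2.945e-01] yaw 2.985 F [ 0.6 -0.2  0.8] M [ 0.051 -0.085 -0.019] op 0.359
```

```bash
python3 -m jog '[[[0,0,0],[0,0,0],-1],[[0,0,0],[0,0,0],-1],[[0,0,0],[0,0,0],-1]]' 40
python3 m.py
python3 -m jog '[[[0,0,0.1],[0,0,0],-1],[[0,0,0.2],[0,0,0],-1]]' 
python3 m.py
python3 -m jog '[[[0,0,0.1],[0,0,0],-1],[[0,0,0.2],[0,0,0],-1]]' 
python3 m.py
```

```text
clock: 9.0
position: [0.6337, 0.0005, 0.2939]
tool_rot: [0.078, 0.997, 0.0, 0.0]
wrist_force: [0.4, 0.6, 2.0]
opening: 0.149
9.0 q6 -1.488 pos [6.337e-01 5.000e-04 2.939e-01] yaw 2.986 F [0.4 0.6 2. ] M [ 0.153 -0.048 -0.116] op 0.149
clock: 9.2
position: [0.6338, 0.0006, 0.2939]
tool_rot: [0.179, 0.984, 0.0, 0.0]
wrist_force: [0.7, 3.0, 0.6]
opening: 0.145
9.2 q6 -1.284 pos [6.338e-01 6.000e-04 2.939e-01] yaw 2.782 F [0.7 3.  0.6] M [ 0.463 -0.208  0.115] op 0.145
clock: 9.4
position: [0.6338, 0.0008, 0.2939]
tool_rot: [0.276, 0.961, 0.0, 0.0]
wrist_force: [1.3, 3.8, 0.5]
opening: 0.149
9.4 q6 -1.084 pos [0.6338 0.0008 0.2939] yaw 2.582 F [1.3 3.8 0.5] M [ 0.673 -0.271  0.093] op 0.149
```

```bash
python3 -m jog '[[[0,0,0.1],[0,0,0],-1],[[0,0,0.2],[0,0,0],-1]]'; python3 m.py
cat > avg.py <<'E'
from h import *
L=[]
for i in range(6):
    viewer.camera_model('wrist'); L.append(telemetry.sense()['moment'][2]); viewer.grab_frame('side')
print('Mz',np.round(L,3),np.mean(L).round(3))
E
python3 avg.py
python3 -m jog '[[[0,0,0],[0,0,0],-0.4],[[0,0,0],[0,0,0],-0.4],[[0,0,0],[0,0,-25],-0.4],[[0,0,0],[0,0,-50],-0.4]]'; python3 m.py
```

```text
clock: 9.6
position: [0.6339, 0.0009, 0.2939]
tool_rot: [0.371, 0.929, 0.001, 0.0]
wrist_force: [2.8, 3.6, 0.0]
opening: 0.152
9.6 q6 -0.884 pos [0.6339 0.0009 0.2939] yaw 2.382 F [2.8 3.6 0. ] M [ 0.847 -0.47   0.143] op 0.152
Mz [ 0.143 -0.042 -0.151 -0.107 -0.125 -0.124] -0.068
clock: 10.3
position: [0.6335, 0.0002, 0.3437]
tool_rot: [0.369, 0.93, -0.0, -0.001]
wrist_force: [0.6, -1.5, 0.5]
opening: 0.299
10.3 q6 -0.889 pos [6.335e-01 2.000e-04 3.437e-01] yaw 2.387 F [ 0.6 -1.5  0.5] M [ 0.003 -0.177  0.003] op 0.299
```

```bash
cat > go.py <<'E'
import sys
from h import *
s=telemetry.sense();t={'L':(0.6337,0.0008),'R':(0.6057,-0.1770)}[sys.argv[1]]
r=R.from_quat(s['tool_rot']).as_matrix();d=np.array([t[0]-s['position'][0],t[1]-s['position'][1],0])
print('to',sys.argv[1],(1e3*r.T@d).round(1),'dz',1e3*(s['position'][2]-.2935))
E
python3 go.py R
```

```text
to R [-1.012e+02 -1.481e+02  1.000e-01] dz 50.22556023405078
```

```bash
python3 -m jog '[[[0,0,-0.14],[-26,-38,0],-0.4],[[0,0,-0.28],[-54,-79,0],-0.4],[[0,0,-0.42],[-81,-119,0],-0.4],[[0,0,-0.56],[-101,-148,0],-0.4],[[0,0,-0.6],[-101,-148,15],-0.4],[[0,0,-0.6],[-101,-148,35],-0.4],[[0,0,-0.6],[-101,-148,50],-0.4],[[0,0,-0.6],[-101,-148,50],-1],[[0,0,-0.6],[-101,-148,50],-1],[[0,0,-0.6],[-101,-148,50],-1],[[0,0,-0.6],[-101,-148,50],-1]]'; python3 m.py
python3 -m jog '[[[0,0,0.12],[0,0,0],-1],[[0,0,0.24],[0,0,0],-1],[[0,0,0.36],[0,0,0],-1],[[0,0,0.48],[0,0,0],-1],[[0,0,0.6],[0,0,0],-1]]'; python3 m.py
```

```text
clock: 11.4
position: [0.6057, -0.1769, 0.2942]
tool_rot: [0.078, 0.997, -0.001, 0.0]
wrist_force: [-0.8, -5.4, -5.5]
opening: 0.148
11.4 q6 -1.772 pos [ 0.6057 -0.1769  0.2942] yaw 2.986 F [-0.8 -5.4 -5.5] M [-0.778 -0.231 -0.09 ] op 0.148
clock: 11.9
position: [0.6058, -0.1767, 0.2942]
tool_rot: [0.371, 0.929, -0.0, 0.0]
wrist_force: [1.4, -4.0, -5.4]
opening: 0.148
11.9 q6 -1.168 pos [ 0.6058 -0.1767  0.2942] yaw 2.382 F [ 1.4 -4.  -5.4] M [-0.449 -0.482  0.119] op 0.148
```

```bash
sed -i 's/-0.1770/-0.1776/;s/0.0008)/0.0013)/' go.py
python3 -m jog '[[[0,0,0.1],[0,0,0],-1],[[0,0,0.2],[0,0,0],-1]]'; python3 m.py
python3 -m jog '[[[0,0,0.1],[0,0,0],-1],[[0,0,0.2],[0,0,0],-1]]'; python3 m.py
python3 -m jog '[[[0,0,0],[0,0,0],-0.4],[[0,0,0],[0,0,0],-0.4],[[0,0,0],[0,0,-25],-0.4],[[0,0,0],[0,0,-50],-0.4]]'; python3 m.py; python3 go.py L
```

```text
clock: 12.1
position: [0.6058, -0.1766, 0.2942]
tool_rot: [0.461, 0.887, -0.0, 0.001]
wrist_force: [2.5, -2.2, -5.7]
opening: 0.149
12.1 q6 -0.969 pos [ 0.6058 -0.1766  0.2942] yaw 2.182 F [ 2.5 -2.2 -5.7] M [-0.455 -0.554  0.132] op 0.149
clock: 12.3
position: [0.6059, -0.1766, 0.2942]
tool_rot: [0.548, 0.837, -0.0, 0.001]
wrist_force: [2.9, -2.1, -6.9]
opening: 0.144
12.3 q6 -0.769 pos [ 0.6059 -0.1766  0.2942] yaw 1.982 F [ 2.9 -2.1 -6.9] M [-0.347 -0.681  0.099] op 0.144
clock: 12.7
position: [0.6056, -0.1764, 0.3444]
tool_rot: [0.545, 0.838, -0.0, -0.001]
wrist_force: [-0.3, -0.2, 0.3]
opening: 0.3
12.7 q6 -0.775 pos [ 0.6056 -0.1764  0.3444] yaw 1.989 F [-0.3 -0.2  0.3] M [-0.075 -0.087  0.017] op 0.3
to L [1.51e+02 9.78e+01 1.00e-01] dz 50.87398132885795
```

```bash
python3 -m jog '[[[0,0,-0.1],[40,26,0],-0.4],[[0,0,-0.2],[80,52,0],-0.4],[[0,0,-0.3],[120,78,0],-0.4],[[0,0,-0.4],[151,98,0],-0.4],[[0,0,-0.4],[151,98,15],-0.4],[[0,0,-0.4],[151,98,35],-0.4],[[0,0,-0.4],[151,98,50],-0.4],[[0,0,-0.4],[151,98,51],-1],[[0,0,-0.4],[151,98,51],-1],[[0,0,-0.4],[151,98,51],-1],[[0,0,-0.4],[151,98,51],-1]]'; python3 m.py
for i in 1; do :; done
python3 -m jog '[[[0,0,0.1],[0,0,0],-1],[[0,0,0.2],[0,0,0],-1]]'; python3 m.py
python3 -m jog '[[[0,0,0.1],[0,0,0],-1],[[0,0,0.2],[0,0,0],-1]]'; python3 m.py
python3 -m jog '[[[0,0,0.1],[0,0,0],-1],[[0,0,0.2],[0,0,0],-1]]'; python3 m.py
```

```text
clock: 13.8
position: [0.6345, 0.0007, 0.2929]
tool_rot: [0.369, 0.929, -0.0, 0.0]
wrist_force: [1.5, -1.3, -3.4]
opening: 0.149
13.8 q6 -0.887 pos [0.6345 0.0007 0.2929] yaw 2.386 F [ 1.5 -1.3 -3.4] M [-0.295 -0.371 -0.043] op 0.149
clock: 14.0
position: [0.6346, 0.0008, 0.2929]
tool_rot: [0.462, 0.887, -0.0, 0.0]
wrist_force: [2.7, -2.6, -5.1]
opening: 0.147
14.0 q6 -0.683 pos [0.6346 0.0008 0.2929] yaw 2.182 F [ 2.7 -2.6 -5.1] M [-0.266 -0.573  0.082] op 0.147
clock: 14.2
position: [0.6346, 0.0009, 0.2929]
tool_rot: [0.548, 0.837, 0.0, 0.0]
wrist_force: [2.6, -2.1, -5.0]
opening: 0.147
14.2 q6 -0.483 pos [0.6346 0.0009 0.2929] yaw 1.982 F [ 2.6 -2.1 -5. ] M [-0.114 -0.622  0.131] op 0.147
clock: 14.4
position: [0.6347, 0.0009, 0.2929]
tool_rot: [0.629, 0.778, 0.0, 0.001]
wrist_force: [3.9, -0.4, -5.2]
opening: 0.152
14.4 q6 -0.283 pos [0.6347 0.0009 0.2929] yaw 1.782 F [ 3.9 -0.4 -5.2] M [-0.172 -0.744  0.096] op 0.152
```

```bash
cat > mz.py <<'E'
from plant import telemetry
s=telemetry.sense();print(round(s['clock'],2),'q6 %.3f Mz %.3f'%(s['joints'][5],s['moment'][2]))
E
python3 -m jog '[[[0,0,0.06],[0,0,0],-1]]'>/dev/null; python3 mz.py
python3 -m jog '[[[0,0,0.06],[0,0,0],-1]]'>/dev/null; python3 mz.py
python3 -m jog '[[[0,0,0.06],[0,0,0],-1]]'>/dev/null; python3 mz.py
python3 -m jog '[[[0,0,0.06],[0,0,0],-1]]'>/dev/null; python3 mz.py
python3 -m jog '[[[0,0,0.06],[0,0,0],-1]]'>/dev/null; python3 mz.py
python3 -m jog '[[[0,0,0],[0,0,0],-0.4],[[0,0,0],[0,0,0],-0.4],[[0,0,0],[0,0,-25],-0.4],[[0,0,0],[0,0,-50],-0.4]]'>/dev/null; python3 m.py; python3 go.py R
```

```text
14.5 q6 -0.223 Mz 0.147
14.6 q6 -0.164 Mz 0.068
14.7 q6 -0.104 Mz 0.084
14.8 q6 -0.044 Mz 0.117
14.9 q6 0.016 Mz 0.176
15.3 q6 0.012 pos [0.6343 0.0011 0.3432] yaw 1.487 F [0.5 0.7 0.5] M [-0.01  -0.058 -0.005] op 0.3
to R [-180.5  -13.6    0. ] dz 49.65425999580181
```

```bash
python3 -m jog '[[[0,0,-0.13],[-47,-3,0],-0.4],[[0,0,-0.26],[-95,-7,0],-0.4],[[0,0,-0.39],[-142,-10,0],-0.4],[[0,0,-0.5],[-180.5,-13.5,0],-0.4],[[0,0,-0.5],[-180.5,-13.5,15],-0.4],[[0,0,-0.5],[-180.5,-13.5,35],-0.4],[[0,0,-0.5],[-180.5,-13.5,49.5],-0.4],[[0,0,-0.5],[-180.5,-13.5,49.5],-1],[[0,0,-0.5],[-180.5,-13.5,49.5],-1],[[0,0,-0.5],[-180.5,-13.5,49.5],-1],[[0,0,-0.5],[-180.5,-13.5,49.5],-1]]'; python3 m.py
python3 -m jog '[[[0,0,0.06],[0,0,0],-1]]'>/dev/null; python3 mz.py
python3 -m jog '[[[0,0,0.06],[0,0,0],-1]]'>/dev/null; python3 mz.py
python3 -m jog '[[[0,0,0.06],[0,0,0],-1]]'>/dev/null; python3 mz.py
python3 -m jog '[[[0,0,0.06],[0,0,0],-1]]'>/dev/null; python3 mz.py
python3 -m jog '[[[0,0,0.06],[0,0,0],-1]]'>/dev/null; python3 mz.py
python3 -m jog '[[[0,0,0.06],[0,0,0],-1]]'>/dev/null; python3 mz.py
python3 -m jog '[[[0,0,0.06],[0,0,0],-1]]'>/dev/null; python3 mz.py
python3 -m jog '[[[0,0,0.06],[0,0,0],-1]]'>/dev/null; python3 mz.py
python3 -m jog '[[[0,0,0.06],[0,0,0],-1]]'>/dev/null; python3 mz.py
python3 -m jog '[[[0,0,0.06],[0,0,0],-1]]'>/dev/null; python3 mz.py
```

```text
clock: 16.4
position: [0.6059, -0.1769, 0.2933]
tool_rot: [0.546, 0.838, 0.0, 0.0]
wrist_force: [4.5, 4.7, -4.6]
opening: 0.149
16.4 q6 -0.774 pos [ 0.6059 -0.1769  0.2933] yaw 1.986 F [ 4.5  4.7 -4.6] M [ 0.667 -0.835 -0.026] op 0.149
16.5 q6 -0.714 Mz 0.157
16.6 q6 -0.652 Mz 0.086
16.7 q6 -0.592 Mz 0.097
16.8 q6 -0.532 Mz 0.085
16.9 q6 -0.472 Mz 0.145
17.0 q6 -0.412 Mz 0.169
17.1 q6 -0.352 Mz 0.154
17.2 q6 -0.292 Mz 0.108
17.3 q6 -0.232 Mz 0.146
17.4 q6 -0.172 Mz 0.194
```

```bash
python3 -m jog '[[[0,0,0],[0,0,0],-0.4],[[0,0,0],[0,0,0],-0.4],[[0,0,0],[0,0,-25],-0.4],[[0,0,0],[0,0,-50],-0.4]]'>/dev/null; python3 m.py; python3 go.py L
python3 - <<'E'
from h import *
a=viewer.grab_frame('side')[165:225,230:350]; cv2.imwrite('pics/d3.png',cv2.resize(a,None,fx=6.5,fy=6.5,interpolation=cv2.INTER_CUBIC))
E
```

```text
17.8 q6 -0.175 pos [ 0.6054 -0.1777  0.3436] yaw 1.387 F [ 0.1 -0.5 -0.3] M [-0.029 -0.063  0.002] op 0.299
to L [181.1  -4.9  -0. ] dz 50.074140032060676
```

View pics/d3.png

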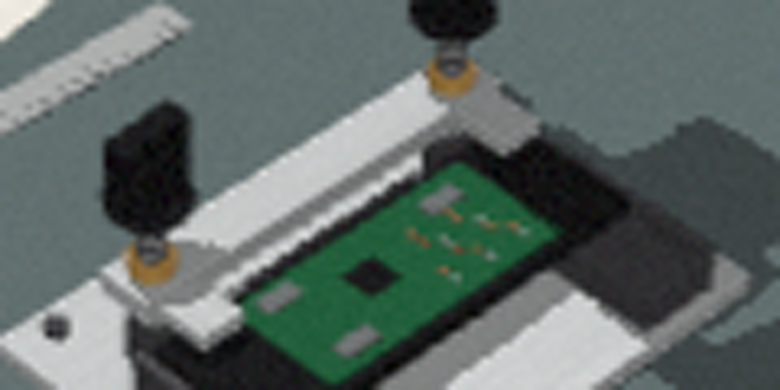

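```bash
python3 -m jog '[[[0,0,-0.1],[47,-1,0],-0.4],[[0,0,-0.1],[95,-2,0],-0.4],[[0,0,-0.1],[143,-4,0],-0.4],[[0,0,-0.1],[181,-5,0],-0.4],[[0,0,-0.1],[181,-5,15],-0.4],[[0,0,-0.1],[181,-5,35],-0.4],[[0,0,-0.1],[181,-5,50],-0.4],[[0,0,-0.1],[181,-5,50],-1],[[0,0,-0.1],[181,-5,50],-1],[[0,0,-0.1],[181,-5,50],-1],[[0,0,-0.1],[181,-5,50],-1]]'; python3 m.py
python3 -m jog '[[[0,0,0.06],[0,0,0],-1]]'>/dev/null; python3 mz.py
python3 -m jog '[[[0,0,0.06],[0,0,0],-1]]'>/dev/null; python3 mz.py
python3 -m jog '[[[0,0,0.06],[0,0,0],-1]]'>/dev/null; python3 mz.py
python3 -m jog '[[[0,0,0.06],[0,0,0],-1]]'>/dev/null; python3 mz.py
python3 -m jog '[[[0,0,0.06],[0,0,0],-1]]'>/dev/null; python3 mz.py
python3 -m jog '[[[0,0,0.06],[0,0,0],-1]]'>/dev/null; python3 mz.py
```

```text
clock: 18.95
position: [0.6345, 0.0005, 0.293]
tool_rot: [0.737, 0.676, 0.001, 0.001]
wrist_force: [6.6, -1.0, -7.5]
opening: 0.149
18.95 q6 0.013 pos [6.345e-01 5.000e-04 2.930e-01] yaw 1.485 F [ 6.6 -1.  -7.5] M [-0.333 -1.297 -0.079] op 0.149
19.05 q6 0.073 Mz 0.176
19.15 q6 0.135 Mz 0.201
19.25 q6 0.195 Mz 0.108
19.35 q6 0.255 Mz 0.123
19.45 q6 0.315 Mz 0.145
19.55 q6 0.375 Mz 0.182
```

```bash

python3 -m jog '[[[0,0,-0.03],[0,0,0],-1]]'>/dev/null; python3 mz.py
python3 -m jog '[[[0,0,-0.03],[0,0,0],-1]]'>/dev/null; python3 mz.py
python3 -m jog '[[[0,0,-0.03],[0,0,0],-1]]'>/dev/null; python3 mz.py
python3 -m jog '[[[0,0,-0.03],[0,0,0],-1]]'>/dev/null; python3 mz.py
python3 -m jog '[[[0,0,-0.03],[0,0,0],-1]]'>/dev/null; python3 mz.py
python3 -m jog '[[[0,0,-0.03],[0,0,0],-1]]'>/dev/null; python3 mz.py
echo fwd
python3 -m jog '[[[0,0,0.03],[0,0,0],-1]]'>/dev/null; python3 mz.py
python3 -m jog '[[[0,0,0.03],[0,0,0],-1]]'>/dev/null; python3 mz.py
python3 -m jog '[[[0,0,0.03],[0,0,0],-1]]'>/dev/null; python3 mz.py
python3 -m jog '[[[0,0,0.03],[0,0,0],-1]]'>/dev/null; python3 mz.py
python3 -m jog '[[[0,0,0.03],[0,0,0],-1]]'>/dev/null; python3 mz.py
python3 -m jog '[[[0,0,0.03],[0,0,0],-1]]'>/dev/null; python3 mz.py
```

```text
19.65 q6 0.345 Mz -0.063
19.75 q6 0.312 Mz -0.065
19.85 q6 0.282 Mz -0.037
19.95 q6 0.252 Mz -0.049
20.05 q6 0.222 Mz -0.085
20.15 q6 0.192 Mz -0.137
fwd
20.25 q6 0.222 Mz 0.164
20.35 q6 0.254 Mz 0.158
20.45 q6 0.284 Mz 0.138
20.55 q6 0.314 Mz 0.178
20.65 q6 0.344 Mz 0.158
20.75 q6 0.374 Mz 0.169
```

```bash
python3 -m jog '[[[0,0,0],[0,0,0],-0.4],[[0,0,0],[0,0,0],-0.4],[[0,0,0],[0,0,-25],-0.4],[[0,0,0],[0,0,-50],-0.4]]'>/dev/null; python3 m.py; python3 go.py R
```

```text
21.15 q6 0.373 pos [0.6338 0.0011 0.3435] yaw 1.126 F [ 0.4 -0.2  0.1] M [ 0.05  -0.064  0.017] op 0.3
to R [-173.4   51.4    0. ] dz 50.015920606711006
```

```bash
python3 -m jog '[[[0,0,-0.13],[-45,13,0],-0.4],[[0,0,-0.26],[-91,27,0],-0.4],[[0,0,-0.26],[-137,41,0],-0.4],[[0,0,-0.26],[-173.5,51.5,0],-0.4],[[0,0,-0.26],[-173.5,51.5,15],-0.4],[[0,0,-0.26],[-173.5,51.5,35],-0.4],[[0,0,-0.26],[-173.5,51.5,50],-0.4],[[0,0,-0.26],[-173.5,51.5,50],-1],[[0,0,-0.26],[-173.5,51.5,50],-1],[[0,0,-0.26],[-173.5,51.5,50],-1],[[0,0,-0.26],[-173.5,51.5,50],-1]]'; python3 m.py
python3 -m jog '[[[0,0,0.03],[0,0,0],-1]]'>/dev/null; python3 mz.py
python3 -m jog '[[[0,0,0.03],[0,0,0],-1]]'>/dev/null; python3 mz.py
python3 -m jog '[[[0,0,0.03],[0,0,0],-1]]'>/dev/null; python3 mz.py
python3 -m jog '[[[0,0,0.03],[0,0,0],-1]]'>/dev/null; python3 mz.py
python3 -m jog '[[[0,0,0.03],[0,0,0],-1]]'>/dev/null; python3 mz.py
python3 -m jog '[[[0,0,0.03],[0,0,0],-1]]'>/dev/null; python3 mz.py
python3 -m jog '[[[0,0,0.03],[0,0,0],-1]]'>/dev/null; python3 mz.py
python3 -m jog '[[[0,0,0.03],[0,0,0],-1]]'>/dev/null; python3 mz.py
echo back
python3 -m jog '[[[0,0,-0.03],[0,0,0],-1]]'>/dev/null; python3 mz.py
python3 -m jog '[[[0,0,-0.03],[0,0,0],-1]]'>/dev/null; python3 mz.py
python3 -m jog '[[[0,0,-0.03],[0,0,0],-1]]'>/dev/null; python3 mz.py
python3 -m jog '[[[0,0,-0.03],[0,0,0],-1]]'>/dev/null; python3 mz.py
```

```text
clock: 22.25
position: [0.6062, -0.177, 0.2931]
tool_rot: [0.769, 0.639, 0.001, 0.0]
wrist_force: [5.6, 0.7, -7.0]
opening: 0.15
22.25 q6 -0.174 pos [ 0.6062 -0.177   0.2931] yaw 1.386 F [ 5.6  0.7 -7. ] M [ 0.078 -1.033 -0.115] op 0.15
22.35 q6 -0.144 Mz 0.094
22.45 q6 -0.113 Mz 0.133
22.55 q6 -0.083 Mz 0.117
22.65 q6 -0.053 Mz 0.102
22.75 q6 -0.023 Mz 0.133
22.85 q6 0.007 Mz 0.110
22.95 q6 0.037 Mz 0.152
23.05 q6 0.067 Mz 0.178
back
23.15 q6 0.037 Mz -0.116
23.25 q6 0.005 Mz -0.139
23.35 q6 -0.025 Mz -0.125
23.45 q6 -0.055 Mz -0.074
```

```bash
python3 -m jog '[[[0,0,0.1],[0,0,0],-1],[[0,0,0.2],[0,0,0],-1]]'>/dev/null; python3 mz.py
python3 -m jog '[[[0,0,0.03],[0,0,0],-1]]'>/dev/null; python3 mz.py
python3 -m jog '[[[0,0,0.03],[0,0,0],-1]]'>/dev/null; python3 mz.py
python3 -m jog '[[[0,0,0.03],[0,0,0],-1]]'>/dev/null; python3 mz.py
python3 -m jog '[[[0,0,0.03],[0,0,0],-1]]'>/dev/null; python3 mz.py
python3 -m jog '[[[0,0,0.03],[0,0,0],-1]]'>/dev/null; python3 mz.py
python3 -m jog '[[[0,0,0.03],[0,0,0],-1]]'>/dev/null; python3 mz.py
python3 -m jog '[[[0,0,0.03],[0,0,0],-1]]'>/dev/null; python3 mz.py
python3 -m jog '[[[0,0,0.03],[0,0,0],-1]]'>/dev/null; python3 mz.py
echo back
python3 -m jog '[[[0,0,-0.03],[0,0,0],-1]]'>/dev/null; python3 mz.py
python3 -m jog '[[[0,0,-0.03],[0,0,0],-1]]'>/dev/null; python3 mz.py
python3 -m jog '[[[0,0,-0.03],[0,0,0],-1]]'>/dev/null; python3 mz.py
python3 -m jog '[[[0,0,-0.03],[0,0,0],-1]]'>/dev/null; python3 mz.py
echo fwd
python3 -m jog '[[[0,0,0.03],[0,0,0],-1]]'>/dev/null; python3 mz.py
python3 -m jog '[[[0,0,0.03],[0,0,0],-1]]'>/dev/null; python3 mz.py
python3 -m jog '[[[0,0,0.03],[0,0,0],-1]]'>/dev/null; python3 mz.py
python3 -m jog '[[[0,0,0.03],[0,0,0],-1]]'>/dev/null; python3 mz.py
```

```text
23.65 q6 0.150 Mz 0.161
23.75 q6 0.180 Mz 0.195
23.85 q6 0.207 Mz 0.221
23.95 q6 0.237 Mz 0.170
24.05 q6 0.267 Mz 0.155
24.15 q6 0.297 Mz 0.158
24.25 q6 0.327 Mz 0.159
24.35 q6 0.357 Mz 0.155
24.45 q6 0.387 Mz 0.254
back
24.55 q6 0.357 Mz -0.019
24.65 q6 0.325 Mz -0.071
24.75 q6 0.295 Mz -0.066
24.85 q6 0.265 Mz -0.055
fwd
24.95 q6 0.295 Mz 0.210
25.05 q6 0.327 Mz 0.228
25.15 q6 0.357 Mz 0.238
25.25 q6 0.387 Mz 0.214
```

```bash
python3 -m jog '[[[0,0,0],[0,0,0],-0.4],[[0,0,0],[0,0,0],-0.4],[[0,0,0],[0,0,-25],-0.4],[[0,0,0],[0,0,-50],-0.4]]'>/dev/null; python3 m.py; python3 go.py L
```

```text
25.65 q6 0.386 pos [ 0.6057 -0.1774  0.3436] yaw 0.826 F [-0.1  0.7  1.1] M [-0.022 -0.039 -0.032] op 0.299
to L [ 150.4 -100.4    0. ] dz 50.050727694000315
```

```bash
python3 -m jog '[[[0,0,-0.1],[40,-27,0],-0.4],[[0,0,-0.2],[80,-53,0],-0.4],[[0,0,-0.3],[120,-80,0],-0.4],[[0,0,-0.3],[150.5,-100.5,0],-0.4],[[0,0,-0.3],[150.5,-100.5,15],-0.4],[[0,0,-0.3],[150.5,-100.5,35],-0.4],[[0,0,-0.3],[150.5,-100.5,50],-0.4],[[0,0,-0.3],[150.5,-100.5,50],-1],[[0,0,-0.3],[150.5,-100.5,50],-1],[[0,0,-0.3],[150.5,-100.5,50],-1],[[0,0,-0.3],[150.5,-100.5,50],-1]]'; python3 m.py
python3 -m jog '[[[0,0,0.03],[0,0,0],-1]]'>/dev/null; python3 mz.py
python3 -m jog '[[[0,0,0.03],[0,0,0],-1]]'>/dev/null; python3 mz.py
python3 -m jog '[[[0,0,0.03],[0,0,0],-1]]'>/dev/null; python3 mz.py
python3 -m jog '[[[0,0,0.03],[0,0,0],-1]]'>/dev/null; python3 mz.py
python3 -m jog '[[[0,0,0.03],[0,0,0],-1]]'>/dev/null; python3 mz.py
python3 -m jog '[[[0,0,0.03],[0,0,0],-1]]'>/dev/null; python3 mz.py
echo back
python3 -m jog '[[[0,0,-0.03],[0,0,0],-1]]'>/dev/null; python3 mz.py
python3 -m jog '[[[0,0,-0.03],[0,0,0],-1]]'>/dev/null; python3 mz.py
python3 -m jog '[[[0,0,-0.03],[0,0,0],-1]]'>/dev/null; python3 mz.py
python3 -m jog '[[[0,0,-0.03],[0,0,0],-1]]'>/dev/null; python3 mz.py
echo fwd
python3 -m jog '[[[0,0,0.03],[0,0,0],-1]]'>/dev/null; python3 mz.py
python3 -m jog '[[[0,0,0.03],[0,0,0],-1]]'>/dev/null; python3 mz.py
python3 -m jog '[[[0,0,0.03],[0,0,0],-1]]'>/dev/null; python3 mz.py
python3 -m jog '[[[0,0,0.03],[0,0,0],-1]]'>/dev/null; python3 mz.py
```

```text
clock: 26.75
position: [0.6345, 0.0003, 0.293]
tool_rot: [0.846, 0.533, 0.001, 0.001]
wrist_force: [7.5, -4.3, -8.2]
opening: 0.146
26.75 q6 0.373 pos [6.345e-01 3.000e-04 2.930e-01] yaw 1.125 F [ 7.5 -4.3 -8.2] M [-0.649 -1.243  0.087] op 0.146
26.85 q6 0.403 Mz 0.149
26.95 q6 0.434 Mz 0.166
27.05 q6 0.464 Mz 0.167
27.15 q6 0.494 Mz 0.146
27.25 q6 0.524 Mz 0.133
27.35 q6 0.554 Mz 0.162
back
27.45 q6 0.524 Mz -0.073
27.55 q6 0.492 Mz -0.006
27.65 q6 0.462 Mz -0.092
27.75 q6 0.432 Mz -0.053
fwd
27.85 q6 0.462 Mz 0.224
27.95 q6 0.494 Mz 0.201
28.05 q6 0.524 Mz 0.151
28.15 q6 0.554 Mz 0.153
```

```bash

python3 -m jog '[[[0,0,0.03],[0,0,0],-1]]'>/dev/null; python3 mz.py
python3 -m jog '[[[0,0,0.03],[0,0,0],-1]]'>/dev/null; python3 mz.py
python3 -m jog '[[[0,0,0.03],[0,0,0],-1]]'>/dev/null; python3 mz.py
python3 -m jog '[[[0,0,0.03],[0,0,0],-1]]'>/dev/null; python3 mz.py
python3 -m jog '[[[0,0,0.03],[0,0,0],-1]]'>/dev/null; python3 mz.py
echo back
python3 -m jog '[[[0,0,-0.03],[0,0,0],-1]]'>/dev/null; python3 mz.py
python3 -m jog '[[[0,0,-0.03],[0,0,0],-1]]'>/dev/null; python3 mz.py
python3 -m jog '[[[0,0,-0.03],[0,0,0],-1]]'>/dev/null; python3 mz.py
python3 -m jog '[[[0,0,-0.03],[0,0,0],-1]]'>/dev/null; python3 mz.py
echo fwd
python3 -m jog '[[[0,0,0.03],[0,0,0],-1]]'>/dev/null; python3 mz.py
python3 -m jog '[[[0,0,0.03],[0,0,0],-1]]'>/dev/null; python3 mz.py
python3 -m jog '[[[0,0,0.03],[0,0,0],-1]]'>/dev/null; python3 mz.py
python3 -m jog '[[[0,0,0.03],[0,0,0],-1]]'>/dev/null; python3 mz.py
python3 -m jog '[[[0,0,0],[0,0,0],-0.4],[[0,0,0],[0,0,0],-0.4],[[0,0,0],[0,0,-25],-0.4],[[0,0,0],[0,0,-50],-0.4]]'>/dev/null; python3 m.py; python3 go.py R
```

```text
28.25 q6 0.584 Mz 0.185
28.35 q6 0.614 Mz 0.154
28.45 q6 0.644 Mz 0.163
28.55 q6 0.674 Mz 0.176
28.65 q6 0.704 Mz 0.203
back
28.75 q6 0.674 Mz -0.044
28.85 q6 0.642 Mz -0.048
28.95 q6 0.612 Mz -0.065
29.05 q6 0.582 Mz -0.073
fwd
29.15 q6 0.612 Mz 0.184
29.25 q6 0.644 Mz 0.182
29.35 q6 0.674 Mz 0.171
29.45 q6 0.704 Mz 0.213
29.85 q6 0.703 pos [0.6338 0.0012 0.3435] yaw 0.796 F [-0.1  1.   1.4] M [ 0.022 -0.035 -0.048] op 0.301
to R [-147.4  104.9    0. ] dz 50.021367794797044
```

```bash
python3 -m jog '[[[0,0,-0.03],[-38,27,0],-0.4],[[0,0,-0.03],[-78,55,0],-0.4],[[0,0,-0.03],[-118,84,0],-0.4],[[0,0,-0.03],[-147.5,105,0],-0.4],[[0,0,-0.03],[-147.5,105,15],-0.4],[[0,0,-0.03],[-147.5,105,35],-0.4],[[0,0,-0.03],[-147.5,105,50],-0.4],[[0,0,-0.03],[-147.5,105,50],-1],[[0,0,-0.03],[-147.5,105,50],-1],[[0,0,-0.03],[-147.5,105,50],-1],[[0,0,-0.03],[-147.5,105,50],-1]]'; python3 m.py
python3 -m jog '[[[0,0,0.03],[0,0,0],-1]]'>/dev/null; python3 mz.py
python3 -m jog '[[[0,0,0.03],[0,0,0],-1]]'>/dev/null; python3 mz.py
python3 -m jog '[[[0,0,0.03],[0,0,0],-1]]'>/dev/null; python3 mz.py
python3 -m jog '[[[0,0,0.03],[0,0,0],-1]]'>/dev/null; python3 mz.py
echo back
python3 -m jog '[[[0,0,-0.03],[0,0,0],-1]]'>/dev/null; python3 mz.py
python3 -m jog '[[[0,0,-0.03],[0,0,0],-1]]'>/dev/null; python3 mz.py
python3 -m jog '[[[0,0,-0.03],[0,0,0],-1]]'>/dev/null; python3 mz.py
python3 -m jog '[[[0,0,-0.03],[0,0,0],-1]]'>/dev/null; python3 mz.py
echo fwd
python3 -m jog '[[[0,0,0.03],[0,0,0],-1]]'>/dev/null; python3 mz.py
python3 -m jog '[[[0,0,0.03],[0,0,0],-1]]'>/dev/null; python3 mz.py
python3 -m jog '[[[0,0,0.03],[0,0,0],-1]]'>/dev/null; python3 mz.py
python3 -m jog '[[[0,0,0.03],[0,0,0],-1]]'>/dev/null; python3 mz.py
```

```text
clock: 30.95
position: [0.6062, -0.1773, 0.293]
tool_rot: [0.916, 0.402, 0.0, 0.0]
wrist_force: [4.6, -1.8, -5.7]
opening: 0.147
30.95 q6 0.386 pos [ 0.6062 -0.1773  0.293 ] yaw 0.827 F [ 4.6 -1.8 -5.7] M [-0.302 -0.806  0.054] op 0.147
31.05 q6 0.416 Mz 0.179
31.15 q6 0.447 Mz 0.205
31.25 q6 0.477 Mz 0.221
31.35 q6 0.507 Mz 0.229
back
31.45 q6 0.477 Mz -0.002
31.55 q6 0.445 Mz -0.030
31.65 q6 0.415 Mz -0.024
31.75 q6 0.385 Mz -0.038
fwd
31.85 q6 0.415 Mz 0.181
31.95 q6 0.447 Mz 0.190
32.05 q6 0.477 Mz 0.235
32.15 q6 0.507 Mz 0.232
```

```bash

python3 -m jog '[[[0,0,-0.03],[0,0,0],-1]]'>/dev/null; python3 mz.py
python3 -m jog '[[[0,0,-0.03],[0,0,0],-1]]'>/dev/null; python3 mz.py
python3 -m jog '[[[0,0,-0.03],[0,0,0],-1]]'>/dev/null; python3 mz.py
python3 -m jog '[[[0,0,-0.03],[0,0,0],-1]]'>/dev/null; python3 mz.py
python3 -m jog '[[[0,0,-0.03],[0,0,0],-1]]'>/dev/null; python3 mz.py
python3 -m jog '[[[0,0,-0.03],[0,0,0],-1]]'>/dev/null; python3 mz.py
echo fwd
python3 -m jog '[[[0,0,0.03],[0,0,0],-1]]'>/dev/null; python3 mz.py
python3 -m jog '[[[0,0,0.03],[0,0,0],-1]]'>/dev/null; python3 mz.py
echo back
python3 -m jog '[[[0,0,-0.03],[0,0,0],-1]]'>/dev/null; python3 mz.py
python3 -m jog '[[[0,0,-0.03],[0,0,0],-1]]'>/dev/null; python3 mz.py
python3 -m jog '[[[0,0,0],[0,0,0],-0.4],[[0,0,0],[0,0,0],-0.4],[[0,0,0],[0,0,-25],-0.4],[[0,0,0],[0,0,-50],-0.4]]'>/dev/null; python3 m.py; python3 go.py L
```

```text
32.25 q6 0.477 Mz -0.029
32.35 q6 0.445 Mz -0.036
32.45 q6 0.415 Mz -0.082
32.55 q6 0.385 Mz -0.045
32.65 q6 0.355 Mz -0.045
32.75 q6 0.325 Mz -0.062
fwd
32.85 q6 0.355 Mz 0.135
32.95 q6 0.387 Mz 0.201
back
33.05 q6 0.357 Mz -0.044
33.15 q6 0.325 Mz -0.093
33.55 q6 0.327 pos [ 0.6057 -0.1773  0.3435] yaw 0.885 F [0.1 0.1 0.3] M [-0.055  0.019  0.012] op 0.3
to L [ 1.56e+02 -9.14e+01  1.00e-01] dz 50.02961342779144
```

```bash
python3 -m jog '[[[0,0,0.09],[40,-23,0],-0.4],[[0,0,0.09],[82,-48,0],-0.4],[[0,0,0.09],[124,-73,0],-0.4],[[0,0,0.09],[156,-91.5,0],-0.4],[[0,0,0.09],[156,-91.5,15],-0.4],[[0,0,0.09],[156,-91.5,35],-0.4],[[0,0,0.09],[156,-91.5,50],-0.4],[[0,0,0.09],[156,-91.5,50],-1],[[0,0,0.09],[156,-91.5,50],-1],[[0,0,0.09],[156,-91.5,50],-1],[[0,0,0.09],[156,-91.5,50],-1]]'; python3 m.py
python3 -m jog '[[[0,0,-0.03],[0,0,0],-1]]'>/dev/null; python3 mz.py
python3 -m jog '[[[0,0,-0.03],[0,0,0],-1]]'>/dev/null; python3 mz.py
python3 -m jog '[[[0,0,-0.03],[0,0,0],-1]]'>/dev/null; python3 mz.py
python3 -m jog '[[[0,0,-0.03],[0,0,0],-1]]'>/dev/null; python3 mz.py
echo fwd
python3 -m jog '[[[0,0,0.03],[0,0,0],-1]]'>/dev/null; python3 mz.py
python3 -m jog '[[[0,0,0.03],[0,0,0],-1]]'>/dev/null; python3 mz.py
python3 -m jog '[[[0,0,0.03],[0,0,0],-1]]'>/dev/null; python3 mz.py
python3 -m jog '[[[0,0,0.03],[0,0,0],-1]]'>/dev/null; python3 mz.py
echo back
python3 -m jog '[[[0,0,-0.03],[0,0,0],-1]]'>/dev/null; python3 mz.py
python3 -m jog '[[[0,0,-0.03],[0,0,0],-1]]'>/dev/null; python3 mz.py
python3 -m jog '[[[0,0,-0.03],[0,0,0],-1]]'>/dev/null; python3 mz.py
echo fwd
python3 -m jog '[[[0,0,0.03],[0,0,0],-1]]'>/dev/null; python3 mz.py
python3 -m jog '[[[0,0,0.03],[0,0,0],-1]]'>/dev/null; python3 mz.py
python3 -m jog '[[[0,0,0.03],[0,0,0],-1]]'>/dev/null; python3 mz.py
```

```text
clock: 34.65
position: [0.634, -0.0001, 0.293]
tool_rot: [0.922, 0.387, 0.0, 0.001]
wrist_force: [5.8, -5.6, -8.0]
opening: 0.146
34.65 q6 0.703 pos [ 6.34e-01 -1.00e-04  2.93e-01] yaw 0.795 F [ 5.8 -5.6 -8. ] M [-0.9   -0.969  0.134] op 0.146
34.75 q6 0.673 Mz 0.004
34.85 q6 0.642 Mz -0.030
34.95 q6 0.612 Mz -0.089
35.05 q6 0.582 Mz -0.084
fwd
35.15 q6 0.612 Mz 0.231
35.25 q6 0.644 Mz 0.185
35.35 q6 0.674 Mz 0.204
35.45 q6 0.704 Mz 0.167
back
35.55 q6 0.674 Mz -0.049
35.65 q6 0.642 Mz -0.056
35.75 q6 0.612 Mz -0.096
fwd
35.85 q6 0.642 Mz 0.162
35.95 q6 0.674 Mz 0.204
36.05 q6 0.704 Mz 0.202
```

```bash
python3 -m jog '[[[0,0,0],[0,0,0],-0.4],[[0,0,0],[0,0,0],-0.4],[[0,0,0],[0,0,-25],-0.4],[[0,0,0],[0,0,-60],-0.4],[[0,0,0],[0,0,-100],-0.4],[[0,0,0],[40,0,-120],-0.4],[[0,0,0],[40,0,-120],-0.4]]'; python3 m.py
python3 - <<'E'
from h import *
c=viewer.camera_model('side');a=viewer.grab_frame('side');b=viewer.grab_frame('scene')
f=lambda i,x,y:cv2.resize(i[y:y+100,x:x+130],None,fx=3,fy=3,interpolation=cv2.INTER_CUBIC)
cv2.imwrite('pics/end.png',np.hstack([f(a,225,150),f(b,210,190)]))
print(telemetry.sense()['clock'])
E
```

```text
clock: 36.75
position: [0.6632, 0.0318, 0.4172]
tool_rot: [0.922, 0.388, 0.003, 0.001]
wrist_force: [0.8, -0.1, -0.8]
opening: 0.3
36.75 q6 0.75 pos [0.6632 0.0318 0.4172] yaw 0.798 F [ 0.8 -0.1 -0.8] M [-0.061  0.005 -0.033] op 0.3
36.85
```

View pics/end.png

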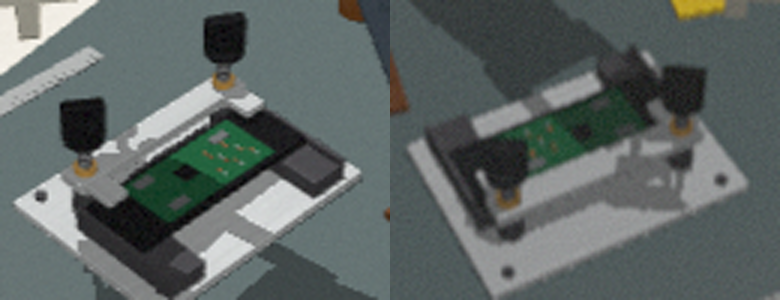

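```bash
python3 -c "
from plant import robot; print(robot.close_job())"
```

```text
the job is handed in; nothing more can be done
None
```

The carrier is home against the rear fence and clamped. I handed the job in at about 37 s with the gripper clear; no verdict is reported.

- **Carrier:** I pushed it back with the closed fingertips until the force rose to about 25 N against the fence. A wrist picture taken after the push put its front edge at x = 0.525 m, which is where the home position predicts it.
- **Clamping:** I wound the two knobs alternately, the left to about 2.19 rad and the right to about 2.10 rad. At every point the two were no more than about 0.6 rad apart, or about 1.8 mm. That is worked out from the knob turns; I did not measure the bar heights separately.
- **Pad force:** By feel, from small forward and backward steps to cancel friction, I estimate about 24 N on the left pad and about 20 N on the right. Single torque readings scatter by about 0.03 N m, so each figure is good to perhaps 5 N.
- **A check that disagreed:** On the right I went a little too tight, to about 33 N, and backed it off. I re-measured the left knob after that, but did not re-check the right after the last small steps on the left.
- **Last look:** The final picture shows the carrier still seated, the bar down and looking level, and the gripper clear. It covered only the clamp, so I did not check the bystanders' positions again. The wrist force was within about 1 N of zero.

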